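# Lean the washed serving board up to dry

## Robot

A 6-joint arm with a two-finger parallel gripper is mounted at the origin on a cart in front of the work surface, level with it; the furniture and walls round the work are solid. World frame = base frame: x ahead of the robot, y to its left, z up, the work surface at z = 0. Lengths are in mm, angles in rad, forces in N, time in s.
With the tool pointing down it reaches from about 275 to 825 mm from the base axis. Payload 4.9 kg.
Tool frame: the origin (TCP) lies at the very end of the fingers, on their centre line; the grasp point (between the pads) lies 19 mm behind it; z points along the fingers, y is the direction in which the jaws open and shut (so a half turn about z gives the same grasp; the last joint's range is limited). The gripper opens to 85 mm and grips with 20 to 120 N. Pads are 22 mm wide; open, the fingers measure 114 mm over their backs; the gripper's body (76 mm by 85 mm) begins 54 mm behind the grasp point. The pads swing forward as they close: fully open they stand 13 mm farther back than shut.
Start: joints at [-0.134, 0.326, -0.193, 1.052, 0, 1.437], TCP at [550.017, 0.009, 231.281] pointing down, gripper open.
Joint ranges: [-2.65, 2.65], [-0.97, 1.79], [-1.3, 1.35], [-1.93, 2.1], [-1.47, 1.37], [-3.14, 3.14]. Speed limits (rad/s): [2.57, 2.57, 3.14, 3.14, 3.14, 3.14].

## Interface

Orientations are given as [roll, pitch, yaw] about the fixed x, y, z axes, in that order (R = Rz(yaw) Ry(pitch) Rx(roll)).
In Python, from bench import bot, solve_ik, imaging gives the robot as it stands. Calls block until the motion is done:
- bot.move_ptp(position, orientation): joint-space move of the TCP to a pose.
- bot.movel(position, rot=None, max_speed=150, threshold=None): straight line of the TCP; rot=None keeps the orientation; max_speed is the mean speed in mm/s. With threshold (N) it stops when the force on the tool has changed by that much, and returns True; else False.
- bot.move_j(angles): joint-space move.
- bot.grip(opening, effort=None): opening from 0.0 (shut) to 1.0 (fully open); effort is the grip in N (None keeps the last); returns when the fingers have stopped.
- bot.dwell(seconds).
- solve_ik(position, orientation): joint angles nearest the present ones, or None.
- bot.get_state(): the state.
- imaging.capture(name): name is "scene" or "side" or "wrist"; returns the picture (420x560x3 uint8, blue, green, red); there is no depth.
- imaging.camera_model(name): a dict with "K" (3x3 intrinsics, pixels), "position" and "rotation" of the camera in the world. Camera axes: x right, y up, looking along -z (the intrinsics and any distortion apply to the point x, -y, -z); pixel columns grow to the right and rows downward; lengths in mm; the calibration is good to about 2 mm. The wrist camera is an equidistant fisheye: a pixel r from the principal point sees the ray r / f radians off the axis. A picture is of the moment at which its call begins: read the wrist's pose just before it. camera_model takes no time and is no camera call; for the wrist camera it gives the pose at the moment of the call.
A pose or a line that the arm cannot do raises bot.IKError and nothing moves.
- bot.sign_off(): hands the job in, once; it reports no verdict.
The state is a dict: "t": time; "qpos": joint angles; "joint_velocities": joint speeds; "effort": joint torques, N m; "tcp_pos": TCP position; "orientation": TCP orientation; "contact_force": force on the tool from outside, world axes, zero at the start; "wrist_torque": the same for the moment, N m; "opening": opening from 0.0 (shut) to 1.0 (fully open).
Only numpy, scipy, OpenCV 4.12 (cv2) and the standard library are available. Lean on these libraries where they do the work, as an engineer would, in place of code of your own. Each camera call takes 0.05 s, during which the arm holds its last target. There are 200 camera calls.

## Task

The washed serving board has to dry standing up. Lift the stop bar of the wooden stand out of its front pair of notches and drop it fully home into the pair next to the back rest, then lean the board steeply against the back rest, on one of its two side edges with the handle level and pointing to the left or right of the stand: its foot on both rails, caught between the stop bar and the back rest, and the square part of the board centred on the stand. Do not disturb the tumbler, the honey jar or the mug.

Things in the scene. Friction and masses are not known exactly. Their poses are not given: they have to be found in the camera images.
- stand: Light wooden board stand, fixed, 180 deep, 128 wide, 104 mm high. Origin on the worktop, midway between its two rails; x level to the back, y left, z up. Rails front to back (x -80 to 100 mm), 20 wide, 32 mm high, centred at y = +-54 mm, open between. In both rail tops three notches 19.5 wide, 12 mm deep: rear x = 5.5, middle -22.5, front -50.5 mm
- rear_seat (a point): Point of the stand at x 5.5, y 0, z 30 mm (axes as the stand): where bar_middle is when the stop bar is fully home in the rear notches
- rest_top (a point): Middle of the front top edge of the back rest, at x 54, y 0, z 104 mm of the stand, same axes. The rest is two posts 20 mm wide over the rails, leaning back 15 degrees, front face at x = 35 mm where it meets the rail tops; between them (88 mm gap) it is open; a low slat joins the struts behind, x 66 mm and up, z up to 67 mm
- middle_notch (a point): Point of the stand at x -22.5, y 0, z 20 mm, same axes: on the floor level of the empty middle notches. Their notch edges can hold the board's foot if it is put down half-way: it then leans on the post tops at about 46 degrees from level and stays there, also with the stop bar in the rear notches
- bar_middle (a point): Centre of the loose wooden stop bar (0.1 kg), at the start across both rails in the front notches. 16 thick (x), 20 high (z), 153 mm long (y); axes as the stand's at the start. Home in notches its top is 40 mm above the worktop, 8 mm above the rails. End cheeks outside the rails, 10 mm thick, reach 7 mm below its underside, 2 mm play to the rails
- board_middle (a point): Centre of the square part of the loose dark wooden serving board (0.3 kg), half-way through its thickness. That part is 145 (x) by 150 (y) by 14 mm (z), corners rounded 10 mm; x points to the handle, in the middle of one end. Side edges: the two parallel to x, 75 mm away in y. Starts flat on the worktop, z up, handle roughly towards the robot
- board_handle (a point): Grip point in the middle of the board's handle, 102.5 mm from board_middle along the board's x; handle 55 long, 36 wide, 14 mm thick, a 12 mm hanging hole near its end. Axes as board_middle
- tumbler: Bystander: clear glass tumbler, upside down, 81 mm wide, 93 mm high; origin at the centre of its underside
- honey: Bystander: honey jar with white lid, 60 mm wide, 99 mm high; origin at the centre of its underside
- mug: Bystander: pale mug, 88 mm wide (116 mm with its handle), 90 mm high; origin at the centre of its underside

How it is judged:
By the outcome, as a careful person would: the job done as asked, in the order asked, and still so for the second after the job is handed in, with the robot touching nothing.
It also fails if it takes over 58 s, if anything falls off the work surface, if the arm or the gripper's body presses on something with over 40 N, if the wrist force passes 120 N, or if a joint passes its speed limit or range.

## Working session

There is one attempt and no reset: what is moved stays moved. The work goes in short steps, each a Python script; the robot and the scene stay as the last script left them, time stands still between calls to the robot, and variables do not carry over. Pictures are saved under pics/ and viewed, about 8 in all and at most 12, crops included, and the job is handed in when it is done.

```bash
ls; mkdir -p pics; python3 - <<'E'
from bench import bot, imaging
import cv2,numpy as np
a=imaging.capture("scene");b=imaging.capture("side");
for n,i in(("scene",a),("side",b)): cv2.imwrite(f"pics/{n}0.png",i); m=imaging.camera_model(n); print(n,m)
c=imaging.camera_model("wrist");print(c);cv2.imwrite("pics/wrist0.png",imaging.capture("wrist"))
s=bot.get_state();print(s)
E
```

```text
pics
scene {'K': array([[457.38720872,   0.        , 274.92235356],
       [  0.        , 457.38720872, 208.93785753],
       [  0.        ,   0.        ,   1.        ]]), 'position': array([   7.84401804, -362.01014224,  612.62661805]), 'rotation': array([ 0.94788225, -0.00851881, -1.02146827])}
side {'K': array([[383.02615677,   0.        , 281.0730634 ],
       [  0.        , 383.02615677, 214.39229847],
       [  0.        ,   0.        ,   1.        ]]), 'position': array([378.95107151, 646.06485649, 637.05224523]), 'rotation': array([ 9.09381643e-01, -5.04051963e-04, -2.83670268e+00])}
{'K': array([[325.1922621 ,   0.        , 282.64083436],
       [  0.        , 325.1922621 , 212.22483746],
       [  0.        ,   0.        ,   1.        ]]), 'position': array([549.58299344,  84.92982748, 372.40661031]), 'rotation': array([-0.33110701,  0.00106422, -0.00097715])}
{'t': 0.15, 'qpos': array([-1.34168967e-01,  3.26805150e-01, -1.93368267e-01,  1.05200065e+00,
       -1.26055017e-05,  1.43660681e+00]), 'joint_velocities': array([-5.01888819e-06, -8.83375470e-04,  3.23767241e-03, -2.70382471e-03,
        4.30965692e-04, -1.66810316e-03]), 'effort': array([ 1.04211274e-03, -4.43704247e+01,  2.62664723e+01,  1.04285317e-02,
       -1.23322516e-04, -3.51401161e-05]), 'tcp_pos': array([5.49547112e+02, 8.57892589e-02, 2.30659206e+02]), 'orientation': array([-3.14022561e+00, -1.71832348e-04,  1.57081677e+00]), 'contact_force': array([-0.16917775,  0.42552478,  0.41068847]), 'wrist_torque': array([ 0.00991057, -0.0093621 , -0.04586777]), 'opening': 1.0061911183871763}
```

View pics/scene0.png

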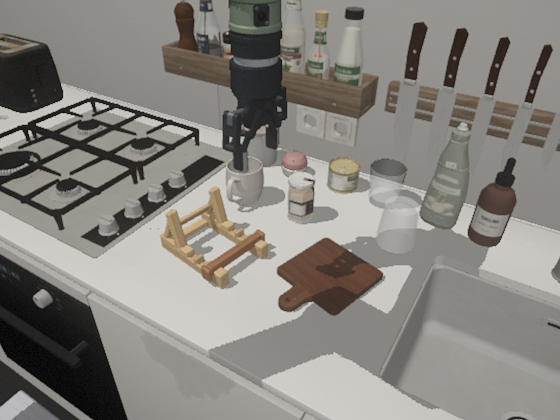

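View pics/side0.png

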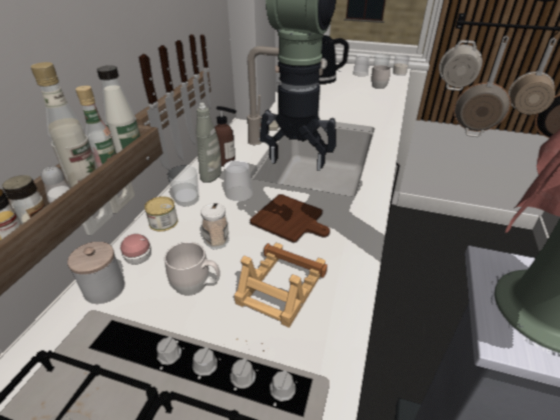

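View pics/wrist0.png

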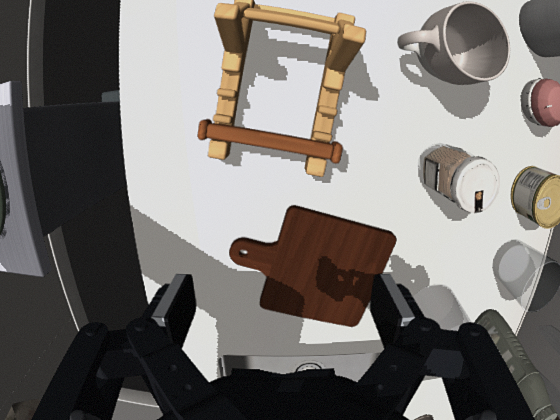

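The wrist view shows the stand at the top with its back towards world +y, the bar from (205,130) to (338,152), and the board at about (330,265) with its handle to (235,250). The bystanders are on the right, towards +x. The scene and side views agree. Next I'll cast the contours onto planes.

```bash
cat > h.py <<'E'
from bench import bot, solve_ik, imaging
import cv2, numpy as np
from scipy.spatial.transform import Rotation as Ro
def look(name, fn=None):
    m=imaging.camera_model(name); im=imaging.capture(name)
    if fn: cv2.imwrite(fn,im)
    return im,m
def rays(m,px,fish):
    K=m["K"]; px=np.asarray(px,float).reshape(-1,2)
    u=(px[:,0]-K[0,2])/K[0,0]; v=(px[:,1]-K[1,2])/K[1,1]
    if fish:
        t=np.hypot(u,v)+1e-9; d=np.c_[u/t*np.sin(t),-v/t*np.sin(t),-np.cos(t)]
    else: d=np.c_[u,-v,-np.ones(len(u))]
    return Ro.from_euler("xyz",m["rotation"]).apply(d)
def plane(m,px,z,fish):
    d=rays(m,px,fish); p=m["position"]; return p[:2]+d[:,:2]*((z-p[2])/d[:,2])[:,None]
def project(m,P,fish=False):
    c=Ro.from_euler("xyz",m["rotation"]).inv().apply(np.atleast_2d(P)-m["position"]); K=m["K"]
    x,y,z=c[:,0],-c[:,1],-c[:,2]
    if fish:
        r=np.hypot(x,y)+1e-9; t=np.arctan2(r,z); x,y=x/r*t,y/r*t
    else: x,y=x/z,y/z
    return np.c_[K[0,0]*x+K[0,2],K[1,1]*y+K[1,2]]
def blob(im,lo,hi,box):
    h=cv2.cvtColor(im,cv2.COLOR_BGR2HSV); m=cv2.inRange(h,np.array(lo),np.array(hi))
    b=np.zeros_like(m); x0,y0,x1,y1=box; b[y0:y1,x0:x1]=m[y0:y1,x0:x1]
    b=cv2.morphologyEx(b,cv2.MORPH_CLOSE,np.ones((5,5)))
    return max(cv2.findContours(b,cv2.RETR_EXTERNAL,cv2.CHAIN_APPROX_NONE)[0],key=cv2.contourArea),b
E
python3 - <<'E'
from h import *
im=cv2.imread("pics/wrist0.png")
m=dict(K=np.array([[325.192,0,282.641],[0,325.192,212.225],[0,0,1]]),position=np.array([549.583,84.93,372.407]),rotation=np.array([-.331107,.001064,-.000977]))
h=cv2.cvtColor(im,cv2.COLOR_BGR2HSV)
for p in [(270,141),(230,134),(320,150),(228,65),(315,120),(290,12),(320,240),(340,290),(252,252),(310,290)]: print(p,h[p[1],p[0]])
for n,px,z in [("bar ends top",[(203,130),(339,152)],38),("rail front ends",[(217,157),(317,172)],30),("post tops",[(231,8),(348,28)],104),("board corners",[(290,206),(396,237),(358,326),(261,307)],14),("handle",[(232,250),(272,254)],14),("honey",[(475,185)],99),("mug",[(480,45)],90),("tumbler",[(435,315)],93)]:
    print(n,plane(m,px,z,True).round(1).tolist())
E
```

```text
(270, 141) [ 11 157 140]
(230, 134) [ 12 158 145]
(320, 150) [ 11 165 139]
(228, 65) [ 21 102 217]
(315, 120) [ 16 130 159]
(290, 12) [ 21 103 220]
(320, 240) [  8 168  76]
(340, 290) [ 10 159  48]
(252, 252) [  7 162  82]
(310, 290) [ 10 165  71]
bar ends top [[466.3, 60.5], [608.0, 36.4]]
rail front ends [[478.5, 30.1], [586.2, 13.0]]
post tops [[507.3, 168.6], [602.6, 151.3]]
board corners [[557.6, -30.7], [690.9, -71.1], [655.9, -209.2], [520.0, -172.5]]
handle [[486.7, -87.4], [536.0, -92.5]]
honey [[737.7, 19.0]]
mug [[738.7, 157.4]]
tumbler [[725.8, -137.3]]
```

```bash
cat >> h.py <<'E'
def rpy(z,y):
    z=np.array(z,float);z/=np.linalg.norm(z);y=np.array(y,float);y-=z*(y@z);y/=np.linalg.norm(y)
    return Ro.from_matrix(np.c_[np.cross(y,z),y,z]).as_euler("xyz")
E
python3 - <<'E'
from h import *
im=cv2.imread("pics/wrist0.png")
m=dict(K=np.array([[325.192,0,282.641],[0,325.192,212.225],[0,0,1]]),position=np.array([549.583,84.93,372.407]),rotation=np.array([-.331107,.001064,-.000977]))
c,b=blob(im,(4,135,90),(14,255,175),(190,110,350,170))
r=cv2.minAreaRect(plane(m,c,38,True).astype(np.float32)); print("bar",r)
c2,b2=blob(im,(0,110,20),(14,255,120),(220,195,400,335))
P=plane(m,c2,12,True).astype(np.float32); r2=cv2.minAreaRect(P); print("board",r2)
cv2.drawContours(im,[c,c2],-1,(0,255,0),1); cv2.imwrite("pics/mask0.png",im[100:340,180:420])
# sketch of stand frame and ik tests
X=np.array([.167,.986,0]);Y=np.array([-.986,.167,0]);Z=np.array([0,0,1.]);O=np.array([537.2,48.4,0])+50.5*X
for s in(1,-1):
  print("bar",solve_ik(O-50.5*X+Z*13,rpy(-Z,s*X)), solve_ik(O+5.5*X+Z*13,rpy(-Z,s*X)))
  hd=np.array([-.958,.287,0]);bc=np.array([606,-121,0])
  print("handle",solve_ik(bc+102.5*hd+Z*2,rpy(-Z,s*np.cross(Z,hd))))
  t=np.radians(15);u=np.sin(t)*X+np.cos(t)*Z;n=-np.cos(t)*X+np.sin(t)*Z
  for sy in(1,-1):
    G=O+31*X+32*Z+75*u+7*n+sy*102.5*Y
    for w in(1,-1): print("place",sy,s,w,G,solve_ik(G-6*w*n,rpy(-w*n,s*u)))
E
```

```text
bar ((535.3528442382812, 47.85623550415039), (20.536216735839844, 150.5659942626953), 80.11016845703125)
board ((579.3662109375, -113.36994171142578), (150.0007781982422, 197.98513793945312), 74.31041717529297)
bar [-0.04702684  0.55277051 -0.47820456  0.53982125  0.          0.12075211] [ 0.05466289  0.57568836 -0.43178418  0.56332379  0.          0.22244184]
handle [-0.32155621  0.53954176 -0.54828092  0.48297365  0.          3.11111013]
place 1 1 1 [451.85804125 158.34934833 106.25617029] [-0.47531123  0.838444   -0.59726298  0.98134294  1.16964122 -0.88705579]
place 1 1 -1 [451.85804125 158.34934833 106.25617029] None
place -1 1 1 [653.98804125 124.11434833 106.25617029] [-0.37481216  0.99356564 -0.04045183  1.19118679  1.23851685 -0.68175931]
place -1 1 -1 [653.98804125 124.11434833 106.25617029] None
bar [-0.04702684  0.55277051 -0.47820456  0.53982125  0.         -3.02084054] [ 0.05466289  0.57568836 -0.43178418  0.56332379  0.         -2.91915081]
handle [-0.32155621  0.53954176 -0.54828092  0.48297365  0.         -0.03048252]
place 1 -1 1 [451.85804125 158.34934833 106.25617029] [-0.47531123  0.838444   -0.59726298  0.98134294  1.16964122  2.25453686]
place 1 -1 -1 [451.85804125 158.34934833 106.25617029] None
place -1 -1 1 [653.98804125 124.11434833 106.25617029] [-0.37481216  0.99356564 -0.04045183  1.19118679  1.23851685  2.45983334]
place -1 -1 -1 [653.98804125 124.11434833 106.25617029] None
```

View pics/mask0.png

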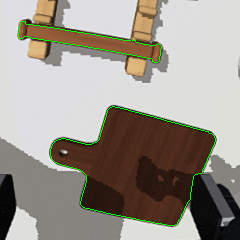

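```bash
cat >> h.py <<'E'
Z=np.array([0,0,1.])
a=np.radians(170.11);Y=np.array([np.cos(a),np.sin(a),0]);X=np.array([Y[1],-Y[0],0])
BAR=np.array([535.4,47.4,0]); 
E
python3 - <<'E'
from h import *
bot.move_ptp(BAR+110*Z,rpy(-Z,X)); bot.grip(0.6,40)
s=bot.get_state();print(s["t"],s["tcp_pos"],s["orientation"],s["opening"])
im,m=look("wrist","pics/w1.png");print(m["position"],m["rotation"])
im2,m2=look("side","pics/s1.png")
q=lambda z:project(m,[BAR+z*Z,BAR+76.5*Y+z*Z,BAR-76.5*Y+z*Z],True).round()
print(q(40).tolist())
E
```

```text
1.775 [535.48713682  47.34902992 110.13287039] [3.14154254e+00 2.22157565e-04 2.96879026e+00] 0.5975988691901098
[452.69038918  62.74141921 251.917682  ] [-3.32022774e-01 -1.07579578e-04  1.39700775e+00]
[[281.0, 227.0], [281.0, 116.0], [282.0, 315.0]]
```

View pics/w1.png

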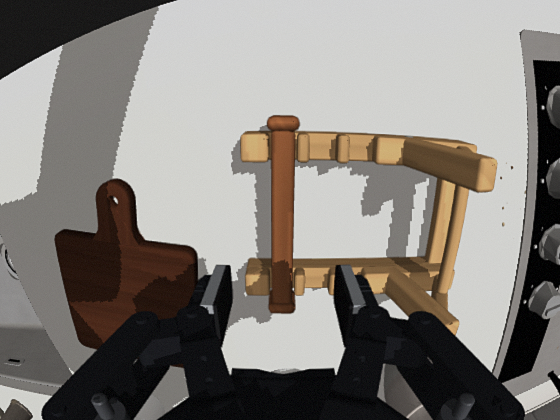

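The bar stands at columns 272–294 and the jaws straddle it. The board and its handle (116,200) are visible too. Now I'll refine the position, grip the bar and move it.

```bash
python3 - <<'E'
from h import *
im=cv2.imread("pics/w1.png"); m=imaging.camera_model("wrist")
c,b=blob(im,(4,135,60),(14,255,190),(262,110,304,316))
r=cv2.minAreaRect(plane(m,c,38,True).astype(np.float32)); print("bar",r)
ys=[180,200,220,240]; e=[(np.where(b[y])[0].min(),np.where(b[y])[0].max()) for y in ys]; print(e)
pc=plane(m,[((p+q)/2,y) for (p,q),y in zip(e,ys)],40,True); off=(pc-BAR[:2])@X[:2]; print("off X",off)
print("lateral",(np.array(r[0])-BAR[:2])@Y[:2])
c2,b2=blob(im,(0,110,20),(14,255,120),(40,170,199,360))
r2=cv2.minAreaRect(plane(m,c2,12,True).astype(np.float32)); print("board",r2)
d=float(np.clip(np.mean(off),-3,3)); B=BAR+d*X
bot.movel(B+15*Z,max_speed=120)
bot.grip(0.0,60); s=bot.get_state();print(s["t"],s["opening"],s["contact_force"])
bot.movel(B+60*Z,max_speed=80); s=bot.get_state();print(s["opening"],s["contact_force"],s["tcp_pos"])
look("side","pics/s2.png"); bot.movel(B+56*X+60*Z,max_speed=100)
look("scene","pics/c2.png"); look("wrist","pics/w2.png"); m=imaging.camera_model("wrist");print(m)
np.save("B.npy",B);print(B,bot.get_state()["t"])
E
```

```text
bar ((534.5721435546875, 47.953338623046875), (20.197845458984375, 151.22677612304688), 79.75193786621094)
[(np.int64(272), np.int64(293)), (np.int64(272), np.int64(292)), (np.int64(272), np.int64(292)), (np.int64(272), np.int64(292))]
off X [0.79621258 0.43909566 0.41420375 0.38699489]
lateral 0.9105938067329048
board ((575.03564453125, -133.11727905273438), (134.17694091796875, 201.51602172851562), 25.756120681762695)
3.225 0.1715400369371423 [-1.37215944  0.036941    5.51622326]
0.17125518147883534 [-1.19947695  0.21602736 -1.50631481] [535.21450235  47.90694764  59.76854566]
{'K': array([[325.1922621 ,   0.        , 282.64083436],
       [  0.        , 325.1922621 , 212.22483746],
       [  0.        ,   0.        ,   1.        ]]), 'position': array([462.20330281, 118.07250776, 201.74088024]), 'rotation': array([-3.31502633e-01,  2.61496989e-04,  1.39659776e+00])}
[535.48744616  47.90156075   0.        ] 4.8
```

View pics/w2.png

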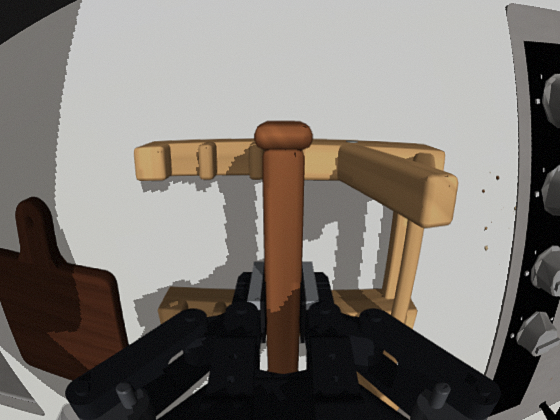

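The bar is held level over the rear notches. Lowering it with force watching.

```bash
python3 - <<'E'
from h import *
B=np.load("B.npy")
bot.movel(B+56*X+26*Z,max_speed=100)
h=bot.movel(B+56*X+14*Z,max_speed=25,threshold=8); s=bot.get_state();print(h,s["t"],s["tcp_pos"],s["contact_force"])
look("side","pics/s3.png"); look("scene","pics/c3.png")
a=cv2.imread("pics/s3.png")[200:340,190:370];b=cv2.imread("pics/c3.png")[170:300,140:300]
cv2.imwrite("pics/j3.png",np.hstack([cv2.resize(a,(400,311)),cv2.resize(b,(383,311))]))
E
```

```text
True 5.7417 [545.32585164 103.08993868  15.87216292] [-0.38957314 -0.77697231  6.29913331]
```

View pics/j3.png

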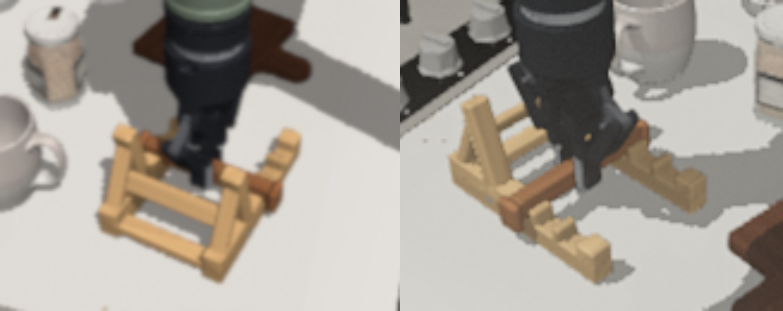

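```bash
cat >> h.py <<'E'
b_=np.radians(164.31); HD=np.array([np.cos(b_),np.sin(b_),0]); HG=np.array([579.37,-113.37,0])+73.75*HD
E
python3 - <<'E'
from h import *
B=np.load("B.npy")
bot.grip(0.45); bot.movel(B+56*X+110*Z,max_speed=150)
im,m=look("wrist","pics/w4.png")
# expected homes of bar top edges / rail
P=[B+56*X+s*8*X+t*Y+40*Z for t in(50,0) for s in(-1,1)]; print(project(m,P,True).round().tolist())
bot.move_ptp(HG+110*Z,rpy(-Z,-np.cross(Z,HD))); bot.grip(0.75,110)
im2,m2=look("wrist","pics/w5.png")
print(project(m2,[HG+14*Z,HG+27.5*HD+14*Z,HG-30*HD+14*Z],True).round().tolist(),bot.get_state()["t"])
np.save("m5.npy",m2,allow_pickle=True)
cv2.imwrite("pics/j5.png",np.hstack([im[90:330,90:480],im2[90:400,90:480][:240]]))
E
```

```text
[[269.0, 158.0], [294.0, 158.0], [270.0, 229.0], [293.0, 229.0]]
[[280.0, 215.0], [280.0, 181.0], [280.0, 250.0]] 8.2583
```

View pics/j5.png

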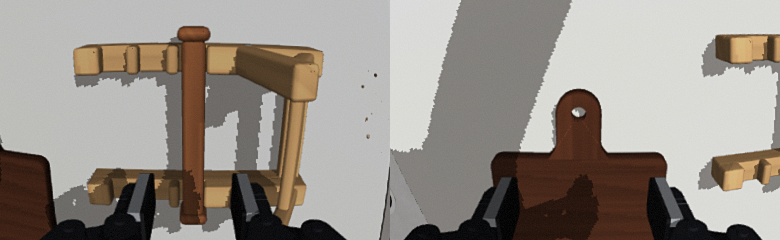

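The bar sits in the rear pair at columns 272–296, where 269–294 is expected. The handle is centred at column 278, where 280 is expected. Gripping the handle now.

```bash
python3 - <<'E'
from h import *
bot.grip(0.54,110)
bot.movel(HG+25*Z,max_speed=130)
h=bot.movel(HG-6*Z,max_speed=25,threshold=7); s=bot.get_state();print(h,s["t"],s["tcp_pos"],s["contact_force"])
z=s["tcp_pos"][2]+2
bot.movel(HG+z*Z,max_speed=40); bot.grip(0.0,110); s=bot.get_state();print(s["opening"],s["tcp_pos"],s["contact_force"])
bot.movel(HG+(z+100)*Z,max_speed=100); s=bot.get_state();print(s["t"],s["opening"],s["contact_force"],s["wrist_torque"])
np.save("z.npy",z)
im,m=look("scene","pics/c6.png"); im2,_=look("side","pics/s6.png")
cv2.imwrite("pics/j6.png",np.hstack([im[120:340,180:460],im2[110:330,180:460]]))
E
```

```text
True 10.375 [508.14519068 -93.35002513  -2.37939888] [-1.22814042 -0.37040653  5.42048371]
0.3882873679329276 [ 5.08290739e+02 -9.37353524e+01  1.58743597e-01] [-2.88714944  0.4500186   8.12628928]
12.0417 0.3918235496684621 [-0.94711976  0.41263421 -3.35993832] [ 0.10353892  0.33467349 -0.02560033]
```

View pics/j6.png

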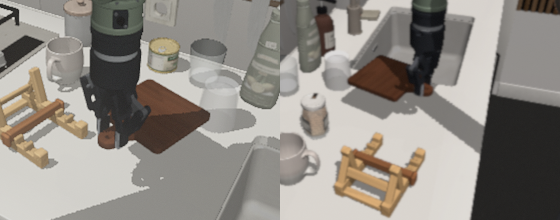

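```bash
cat >> h.py <<'E'
t_=np.radians(15); U=np.sin(t_)*X+np.cos(t_)*Z; N=-np.cos(t_)*X+np.sin(t_)*Z
try: O=np.load("B.npy")+50.5*X
except Exception: pass
def G(xb,lift,dy=0): return O+xb*X+(32+lift)*Z+75*U+7*N+(102.5+dy)*Y-7*N   # TCP 7 past handle centre
PR=rpy(-N,U)
E
python3 - <<'E'
from h import *
s=bot.get_state()
bot.movel(HG+200*Z,max_speed=120)
bot.move_ptp(G(0,130)-120*X,PR)
bot.movel(G(15,85),max_speed=120)
s=bot.get_state();print(s["t"],s["opening"],s["tcp_pos"],G(15,85),s["contact_force"],s["wrist_torque"])
im,m=look("scene","pics/c7.png"); im2,m2=look("side","pics/s7.png"); 
E=[O+15*X+117*Z+N*w+U*h+Y*t for h,w in((0,0),(150,14),(150,0)) for t in(72.5,-72.5)]
for I,M in((im,m),(im2,m2)):
  print(project(M,E).round(1).tolist())
  for p in project(M,E): cv2.circle(I,tuple(int(v) for v in p.round()),2,(0,255,0),-1)
cv2.imwrite("pics/j7.png",cv2.resize(np.hstack([im[60:300,130:390],im2[60:300,170:430]]),None,fx=1.5,fy=1.5))
E
```

```text
15.5417 0.39125202676389126 [449.22151803 148.907517   189.56743991] [449.09481212 149.15625671 189.44443697] [ 0.40714851  0.45479028 -3.63041995] [-1.55121299  0.60251204 -0.03570094]
[[176.9, 220.4], [234.8, 187.6], [156.4, 141.4], [221.6, 114.1], [151.7, 140.8], [216.6, 113.9]]
[[314.6, 259.9], [249.7, 236.9], [313.3, 204.5], [238.1, 182.1], [309.9, 210.7], [234.1, 187.6]]
```

View pics/j7.png

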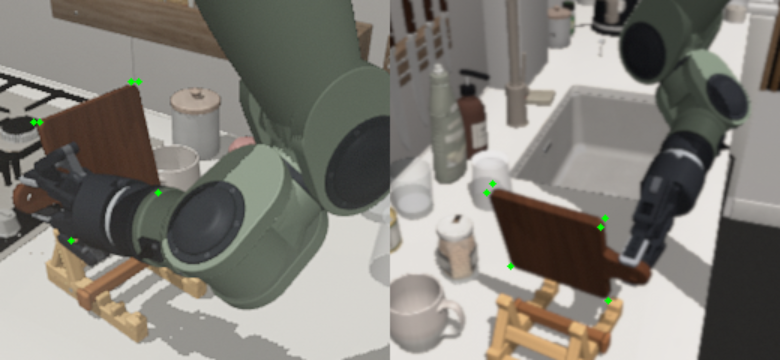

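The board is upright over the stand. In the scene view it matches the predicted corners to about 1–2 px. In the side view the far lower corner looks about 5 px low, so I'll check that numerically.

```bash
cat > chk.py <<'E'
from h import *
def chk(im,m,box,base,tag,hs=((0,0),(150,14),(150,0),(0,14))):
    c,b=blob(im,(0,90,20),(14,255,140),box)
    for h,w in hs:
        r=[]
        for t in(50,25,0,-25,-50):
            p=project(m,[base+N*w+U*h+Y*t])[0]; col=int(round(p[0])); k=np.where(b[:,col])[0]
            r.append((round(k.min()-p[1],1),round(k.max()-p[1],1)) if len(k) else None)
        print(tag,h,w,[tuple(map(float,q)) if q else None for q in r])
if __name__=="__main__":
    base=O+15*X+117*Z
    chk(cv2.imread("pics/s7.png"),imaging.camera_model("side"),(225,170,330,270),base,"side(top,bottom)")
    chk(cv2.imread("pics/c7.png"),imaging.camera_model("scene"),(140,105,250,230),base,"scene")
E
python3 chk.py
python3 -c "
import cv2;a=cv2.imread('pics/s7.png');cv2.imwrite('pics/k7.png',cv2.resize(a[165:285,215:355],None,fx=4,fy=4,interpolation=2))"
```

```text
side(top,bottom) 0 0 [(-52.1, -2.1), (-51.0, -2.0), (-50.0, -1.0), (-49.1, -2.1), (-48.3, 27.7)]
side(top,bottom) 150 14 [(2.2, 52.2), (3.2, 51.2), (3.1, 51.1), (2.9, 79.9), (2.6, 40.6)]
side(top,bottom) 150 0 [(-4.9, 45.1), (-3.8, 44.2), (-3.7, 43.3), (-3.8, 73.2), (-4.0, 23.0)]
side(top,bottom) 0 14 [(-45.5, 4.5), (-44.5, 4.5), (-43.6, 4.4), (-42.8, 27.2), (-43.1, 33.9)]
scene 0 0 [(-87.8, -43.8), (-84.9, -33.9), (-83.1, -27.1), (-80.6, -19.6), (-48.2, -11.2)]
scene 150 14 [(-0.8, 58.2), (-0.8, 22.2), (-1.0, 46.0), (-0.4, 52.6), (0.0, 59.0)]
scene 150 0 [(0.8, 58.8), (1.7, 42.7), (1.4, 43.4), (1.9, 52.9), (2.3, 58.3)]
scene 0 14 [(-90.2, -43.2), (-88.1, -35.1), (-86.3, -27.3), (-77.7, -19.7), (-32.3, -11.3)]
```

View pics/k7.png

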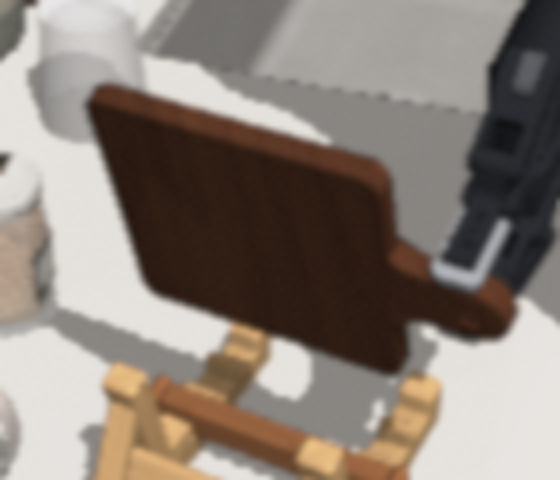

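```bash
python3 - <<'E'
from h import *
m=imaging.camera_model("side")
P=[O+x*X+y*Y+104*Z for y in(-54,54) for x,y in((54,y-10),(54,y+10))]
print("k7 px of post-top front corners",((project(m,P)-[215,165])*4).round().tolist())
im=cv2.imread("pics/s7.png");k=im[165:285,215:355].copy();k=cv2.resize(k,None,fx=4,fy=4,interpolation=2)
for p in (project(m,P)-[215,165])*4: cv2.circle(k,tuple(int(v) for v in p),3,(0,255,0),-1)
# wrist picture w4: rails of stand
w=cv2.imread("pics/w4.png"); B=np.load("B.npy")
bot_m=dict(K=imaging.camera_model("wrist")["K"],position=None,rotation=None)
# wrist pose of w1 (known) shifted to w4: same tool height/orientation, moved 56 along X (w1 was at BAR)
bot_m["position"]=np.array([452.69,62.74,251.92])+56*X+(B-BAR); bot_m["rotation"]=np.array([-.33202,-.00011,1.39701])
Q=[O+x*X+y*Y+z*Z for x,y,z in((-80,64,32),(-80,44,32),(54,64,104),(54,44,104),(-80,-44,32),(13.5,0,40),(-2.5,0,40))]
for p in project(bot_m,Q,True): cv2.circle(w,tuple(int(v) for v in p.round()),2,(0,255,0),-1)
cv2.imwrite("pics/j8.png",np.hstack([k[280:480,:420],cv2.resize(w[100:300,150:450],None,fx=1.2,fy=1.0)]))
E
```

```text
k7 px of post-top front corners [[114.0, 358.0], [149.0, 371.0], [309.0, 431.0], [347.0, 446.0]]
```

View pics/j8.png

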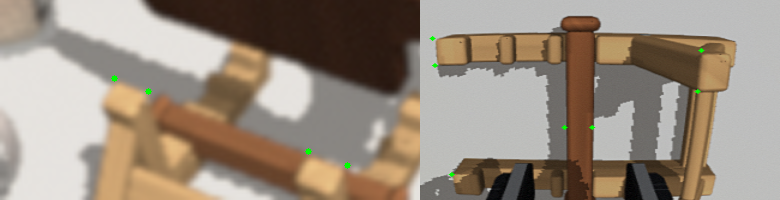

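Any offset is common to the board and the stand, and stays under about 2 mm. Lowering now.

```bash
python3 - <<'E'
from h import *
bot.movel(G(33,85),max_speed=80)
bot.movel(G(33,12),max_speed=80)
s=bot.get_state();print("pre",s["t"],s["contact_force"])
h=bot.movel(G(33,-5),max_speed=20,threshold=5); s=bot.get_state()
print(h,s["t"],s["tcp_pos"]-G(33,0),s["contact_force"],s["wrist_torque"],s["opening"])
a,m=look("scene","pics/c9.png"); b,m2=look("side","pics/s9.png")
cv2.imwrite("pics/j9.png",np.hstack([cv2.resize(a[110:310,120:320],None,fx=1.95,fy=1.95),cv2.resize(b[160:360,190:390],None,fx=1.95,fy=1.95)]))
E
```

```text
pre 17.0833 [ 0.03421508  0.58864218 -4.13840265]
True 17.6833 [-0.26714465  0.32740367  0.46932817] [0.29759506 0.69057502 3.14152272] [-0.49649234 -0.49076202  0.2640727 ] 0.39112524933415627
```

The picture limit is reached, so I'll go on with numbers only. Contact came at 0.5 mm from the expected rail height, so the foot is on the rails and not on the bar. I'll nudge it to the rest and release.

```bash
python3 - <<'E'
from h import *
h=bot.movel(G(38,0.5),max_speed=15,threshold=5); s=bot.get_state()
print(h,s["t"],(s["tcp_pos"]-G(33,0.5))@X,s["contact_force"])
p=s["tcp_pos"]
bot.grip(0.62,20); s=bot.get_state();print(s["t"],s["opening"],s["contact_force"])
bot.movel(p+100*N,PR,max_speed=70); s=bot.get_state();print(s["t"],s["contact_force"])
bot.movel(p+100*N-150*X+100*Z,max_speed=150)
bot.dwell(0.5)
from chk import chk
a,m=look("scene","pics/c10.png"); b,m2=look("side","pics/s10.png")
xb=33+(p-G(33,0.5))@X; base=O+xb*X+32*Z; print("xb",xb)
pr=lambda M,w,h:project(M,[base+N*w+U*h+Y*t for t in(72.5,-72.5)]).round().tolist()
print("scene",pr(m,14,0),pr(m,14,150),"side",pr(m2,0,0),pr(m2,0,150))
chk(a,m,(140,130,262,255),base,"scene",((150,14),(150,0)))
chk(b,m2,(225,190,335,330),base,"side",((150,14),(150,0)))
print(bot.get_state()["t"])
E
```

```text
True 18.0417 2.1891862050989825 [-0.96453708 -1.21400384  1.71790213]
18.3667 0.621780859827368 [-0.15811326 -0.04507591 -0.53797224]
19.9417 [ 0.81829389 -0.4311776   0.32695037]
xb 35.189186205098984
scene [[180.0, 253.0], [234.0, 219.0]] [[156.0, 181.0], [217.0, 152.0]] side [[308.0, 296.0], [247.0, 272.0]] [[303.0, 257.0], [232.0, 231.0]]
scene 150 14 [(-2.2, 52.8), (-1.9, 72.1), (-1.7, 80.3), (-1.8, 92.2), (-1.0, 93.0)]
scene 150 0 [(1.7, 54.7), (1.0, 70.0), (1.1, 84.1), (1.0, 94.0), (1.7, 96.7)]
side 150 14 [(2.9, 26.9), (3.3, 41.3), (2.6, 40.6), (2.8, 39.8), (2.8, 24.8)]
side 150 0 [(-4.3, 20.7), (-4.8, 33.2), (-4.4, 33.6), (-4.1, 24.9), (-4.9, 15.1)]
21.8917
```

```bash
python3 - <<'E'
from h import *
im,m=look("wrist","pics/w11.png"); p=m["position"]
def onplane(px,pt,n):
    d=rays(m,px,True); return p+d*(((pt-p)@n)/(d@n))[:,None]
base=O+35.2*X+32*Z+14*N
h=cv2.cvtColor(im,cv2.COLOR_BGR2HSV)
q=project(m,[base+U*y+Y*x for y in(0,150) for x in(72.5,-72.5)]+[O-2.5*X+s*76*Y+40*Z for s in(1,-1)]+[O-80*X+s*54*Y+32*Z for s in(1,-1)],True).round(); print(q.tolist())
x0,y0=q[:4].min(0).astype(int)-25; x1,y1=q[:4].max(0).astype(int)+[25,15]
for nm,px in (("board",project(m,[base+75*U],True)[0]),("bar+50",project(m,[O-2.5*X+50*Y+30*Z],True)[0]),("bar0",project(m,[O-2.5*X+36*Z],True)[0]),("rail",project(m,[O-60*X+54*Y+32*Z],True)[0])):
    u,v=px.round().astype(int); print(nm,(u,v),h[v,u].tolist() if 0<=v<420 and 0<=u<560 else None)
# board extents in Y at several heights: dark/red mask along projected rows on the face plane
for hh in(30,60,90,120,140):
    T=np.arange(-130,171,.5); pp=project(m,[base+U*hh+Y*t for t in T],True).round().astype(int)
    ok=[(0<=u<560 and 0<=v<420 and h[v,u,0]<15 and h[v,u,1]>100) for u,v in pp]; k=T[np.array(ok)]
    print(hh,(k.min(),k.max(),len(k)/2) if len(k) else None)
for s in(-76,-60,-40,0,40,60,76):
    T=np.arange(10,60,.5); pp=project(m,[O-2.5*X+s*Y+t*Z for t in T],True).round().astype(int)
    print(s,[(float(t),h[v,u].tolist()) for t,(u,v) in list(zip(T,pp))[16:84:4] if 0<=v<420 and 0<=u<560][:0] or ''.join('b' if (h[v,u,0]<15 and h[v,u,1]>100 and h[v,u,2]>95) else 'd' if (h[v,u,0]<15 and h[v,u,1]>100) else 't' if (h[v,u,0]<28 and h[v,u,1]>60) else '.' if 1 else '' for u,v in np.clip(pp[::2],0,[559,419])))
E
```

```text
[[182.0, 196.0], [193.0, 290.0], [296.0, 195.0], [295.0, 292.0], [174.0, 198.0], [188.0, 301.0], [133.0, 237.0], [150.0, 317.0]]
board (np.int64(240), np.int64(247)) [10, 158, 66]
bar+50 (np.int64(170), np.int64(217)) [12, 152, 139]
bar0 (np.int64(178), np.int64(253)) [11, 151, 120]
rail (np.int64(144), np.int64(231)) [17, 115, 236]
30 (np.float64(-38.5), np.float64(76.0), 115.0)
60 (np.float64(-69.5), np.float64(120.0), 190.0)
90 (np.float64(-68.5), np.float64(122.0), 191.0)
120 (np.float64(-68.5), np.float64(77.0), 146.0)
140 (np.float64(-68.0), np.float64(77.0), 145.5)
-76 .....b....bbb......t..............................
-60 ttttttttttttttttttbbbbbbbbbbbbbbbbbbbd............
-40 ttttttttttttbbbbbbbbbbbbbbbbbbbbbbbbbdddddddddddt.
0 ..............bbbbbbbbbbbbbbbbbbbbbbbbt...dddddddd
40 ttttttt.....tbbbbbbbbbbbbbbbbbbbbbbbbbtt.ttddddddd
60 tttttttttttttttttttbbbbbbbbbbbbbbbbbbbbbbtdddddddd
76 .......ttbbbbbbbbbbbbbbbbbbbbbbbbbbbbbbbbbbddddddd
```

```bash
python3 - <<'E'
from h import *
m=imaging.camera_model("wrist"); im=cv2.imread("pics/w11.png"); h=cv2.cvtColor(im,cv2.COLOR_BGR2HSV).astype(int)
def cls(P):
    o=""
    for u,v in np.clip(project(m,P,True).round().astype(int),0,[559,419]):
        a=h[v,u]; o+='b' if a[0]<14 and a[1]>100 and a[2]>95 else 'd' if a[0]<14 and a[1]>100 else 't' if a[0]<28 and a[1]>60 else '.'
    return o
def runs(T,o):
    r=[];i=0
    for j in range(1,len(o)+1):
        if j==len(o) or o[j]!=o[i]: r.append((o[i],round(float(T[i]),1),round(float(T[j-1]),1)));i=j
    return r
T=np.arange(-90,90,.5)
for z in(10,18,26): print("rail ends z",z,runs(T,cls([O-80*X+t*Y+z*Z for t in T])))
print("rail tops x-65",runs(T,cls([O-65*X+t*Y+32*Z for t in T])))
T=np.arange(-5,50,.5)
for y in(-54,54): print("rail end vertical",y,runs(T,cls([O-80*X+y*Y+t*Z for t in T])), [int(h[tuple(np.clip(project(m,[O-80*X+y*Y+t*Z],True)[0].round().astype(int),0,[559,419])[::-1])][2]) for t in range(24,42,2)])
T=np.arange(-40,30,.5)
for y in(-54,54): print("rail top along x",y,[int(h[tuple(project(m,[O+t*X+y*Y+32*Z],True)[0].round().astype(int)[::-1])][2]) for t in range(-85,0,3)])
T=np.arange(-95,95,.5); print("bar along y z34",runs(T,cls([O-2.5*X+t*Y+34*Z for t in T])),"top",runs(T,cls([O+5.5*X+t*Y+40*Z for t in T])))
print("vals bar front up",[h[tuple(project(m,[O-2.5*X+t*Z],True)[0].round().astype(int)[::-1])].tolist()[2] for t in range(16,52,1)])
# posts, in scene view with wrist: post front faces at z 70 are hidden; report side-edge of posts above? none
E
```

```text
rail ends z 10 [('.', -90.0, -53.0), ('t', -52.5, -36.0), ('.', -35.5, 44.5), ('t', 45.0, 67.5), ('.', 68.0, 89.5)]
rail ends z 18 [('.', -90.0, -49.0), ('t', -48.5, -29.5), ('.', -29.0, 45.5), ('t', 46.0, 71.5), ('.', 72.0, 89.5)]
rail ends z 26 [('.', -90.0, -46.5), ('t', -46.0, -22.5), ('.', -22.0, 45.5), ('t', 46.0, 75.0), ('.', 75.5, 89.5)]
rail tops x-65 [('.', -90.0, -61.5), ('t', -61.0, -17.5), ('.', -17.0, 46.0), ('t', 46.5, 77.5), ('.', 78.0, 89.5)]
rail end vertical -54 [('.', -5.0, -1.0), ('t', -0.5, -0.5), ('.', 0.0, 0.5), ('t', 1.0, 7.5), ('.', 8.0, 36.5), ('t', 37.0, 37.0), ('.', 37.5, 49.5)] [21, 22, 23, 20, 19, 22, 13, 23, 201]
rail end vertical 54 [('.', -5.0, 0.5), ('t', 1.0, 45.0), ('.', 45.5, 49.5)] [184, 185, 177, 203, 233, 232, 233, 238, 241]
rail top along x -54 [25, 22, 22, 20, 255, 243, 237, 236, 245, 217, 168, 127, 161, 175, 206, 230, 228, 130, 134, 114, 144, 179, 175, 184, 233, 230, 134, 126, 123]
rail top along x 54 [178, 197, 231, 241, 243, 241, 238, 235, 236, 132, 154, 161, 155, 165, 205, 229, 224, 211, 128, 172, 176, 179, 176, 180, 226, 234, 213, 131, 134]
bar along y z34 [('.', -95.0, -75.5), ('b', -75.0, 80.5), ('.', 81.0, 94.5)] top [('.', -95.0, -72.0), ('d', -71.5, -70.0), ('b', -69.5, 78.5), ('t', 79.0, 80.5), ('.', 81.0, 94.5)]
vals bar front up [128, 164, 251, 251, 238, 238, 158, 109, 109, 122, 122, 131, 134, 134, 134, 134, 127, 123, 123, 120, 120, 121, 146, 146, 172, 179, 179, 170, 163, 163, 141, 141, 111, 131, 131, 82]
```

The wrist view confirms the bar's top edge at rail height + 8 mm, so it is home. The board is centred to about 2 mm relative to the stand and bar. Handing in.

```bash
python3 - <<'E'
from h import *
a=cv2.imread("pics/scene0.png");b=cv2.imread("pics/c10.png")
d=(cv2.absdiff(a,b).max(2)>40)
print("changed px honey",d[178:222,286:316].mean(),"tumbler",d[195:250,378:420].mean())
print(bot.get_state()["t"]); bot.sign_off()
E
```

```text
changed px honey 0.5416666666666666 tumbler 0.0748917748917749
21.9417
the job is handed in; nothing more can be done
```

```bash
python3 - <<'E'
import cv2
d=cv2.absdiff(cv2.imread("pics/side0.png"),cv2.imread("pics/s10.png")).max(2)>40
for n,(x0,y0,x1,y1) in dict(honey=(200,203,230,247),mug=(165,246,220,292),tumbler=(222,163,253,200)).items(): print(n,d[y0:y1,x0:x1].mean().round(3))
E
```

```text
honey 0.0
mug 0.0
tumbler 0.153
```

I moved the stop bar into the rear notches and leaned the board on its side edge against the back rest. Its handle is level and points to the stand's left, towards the robot. I handed the job in at 21.9 s of the 58 s allowed; it reported no verdict.

- **Bar:** it was set down to contact about 0.9 mm above its start height in the grip, then released. The last wrist picture puts its top about 8 mm above the rails, which is fully home.
- **Board position:** the foot met the rails within 0.5 mm of the expected height. A gentle push then stopped against the rest. After release the top edge stayed within 1 px of where it was when held, at the 15 degree lean.
- **Centring:** in my stand frame the square part reads about 4 mm to the left. The stand and bar read about 2–3 mm left in the same picture, so the real offset is about 2 mm.
- **Bystanders:** the side view shows no change at the honey jar or the mug. The tumbler area changed by 15 % in the side view and 7 % in the scene view. I take that to be the moved board and shadows near or through the glass, but did not prove it. The honey jar area in the scene view changed by 54 %, most likely because the arm was in front of it.
- **Not done:** after the 12-picture limit I checked the final state only by numbers from the images, not by eye.

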